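# Touch-check the stage bearing studs and clip the gauge away

## Task

Take the touch gauge from its open rest and check the three bearing studs on the microscope's black carrier plate: press its sprung stylus gently onto the middle of the head of the round stud, then the triangular one, then the square one, each for about a second, without running the stylus hard against its stop. The studs are screwed to different heights, so feel for each. Then push the gauge down into the fork stand until it lies on the floor of both forks and the sprung jaw has snapped shut over it, and let go, leaving the other things on the bench where they are.

Things in the scene. Friction and masses are not known exactly. Their poses are not given: they have to be found in the camera images.
- gauge: touch gauge: steel rod 16 mm thick along its x axis, from x = -85 to +95 mm, with a black square grip block (60 x 22 x 22 mm) at the middle; at the +x end an elbow 20 x 18 x 20 mm and a nose 14 mm thick pointing down (-z) at x = +90 mm to 36 mm under the axis. Origin: on the rod axis, centre of the grip block. 0.11 to 0.23 kg. Starts level in the rest, nose down, pointing away from the robot
- stylus: the steel stylus, 8 mm thick round tip, in the gauge's nose. Origin: the very bottom of its tip; at rest it is at (90, 0, -58) mm in the gauge's frame. It is sprung: begins to give at 1 N, slides up 8 mm at 0.4 N per mm, and stands on a hard stop at 4.2 N
- rest: open rest in which the gauge starts: grey foot 150 x 90 x 10 mm, two aluminium forks 14 mm thick at x = +52 and -52 mm, slots 22 mm wide along x, floor 75 mm and prongs 87 mm above the bench. Origin: centre of the underside. Fixed. Rest and stand may be on either side
- stand: fork stand where the gauge must end, fixed: foot and forks as the rest's (x = +52 and -52 mm, slots 22 mm wide at y = 0, floor at 75 mm, so the seated rod's axis is at 83 mm). The fork at +52 is plain, 98 mm high; the one at -52 has a -y prong 122 mm high and a sprung jaw. The grip block goes between the forks with 15 mm to spare each way, nose outside either end. Origin: centre of the underside
- jaw_lip (a point): the free lower edge of the stand's steel jaw, 3 mm thick. The jaw hangs on a hinge along x at (x -52, y 22, z 118) mm in the stand's frame and slants down over the slot to here, (y 1, z 95.5) when closed. Pushing the rod straight down the slot's middle swings it aside (3 to 6 N down; it thrusts the rod 5 to 12 N towards -y) and it snaps back over the rod
- jaw (a joint): angle of the sprung jaw: 0 closed over the slot (it cannot go further), about 0.35 as the rod passes it, at most 1.0 rad
- plate: black carrier plate 200 x 190 x 18 mm, fixed on the bench, with a glass window 36 mm wide in its middle. Origin: centre of the underside
- stud_round: bearing stud with a round steel head (32 mm across, 12 mm thick) over a collar 36 mm wide, 30 mm high, fixed on the plate. Origin: centre of the collar's underside, on the plate's top (18 mm above the bench); axis vertical. The head's top is 48 to 64 mm above the origin: set differently each time and not measured; it holds against gentle pushing
- stud_tri: the same with a triangular head (three corners 25 mm from its centre, flat sides 12.5 mm from it)
- stud_square: the same with a square head (28 x 28 mm)
- objective: bystander: brass objective lens, 30 mm across, 46 mm high, upright; origin under its centre
- eyepiece: bystander: black eyepiece, 42 mm across, 54 mm high, upright; origin under its centre
- slide_box: bystander: grey slide box 85 x 100 x 32 mm; origin under its centre
- oil_jar: bystander: small jar, 44 mm across, 55 mm high; origin under its centre
- dish: bystander: glass dish, 90 mm across, 18 mm high; origin under its centre
- screwdriver: bystander: screwdriver, 160 mm, lying
There are look-alikes about, which are no part of the job. Of the things that look like the gauge, the middle-sized one is meant.

How it is judged:
By the outcome, as a careful person would: the job done as asked, in the order asked, and still so for the second after the job is handed in, with the robot touching nothing.
It also fails if it takes over 67 s, if anything falls off the work surface, if the arm or the gripper's body presses on something with over 40 N, if the wrist force passes 120 N, or if a joint passes its speed limit or range.

## Robot

A 6-joint arm with a two-finger parallel gripper is mounted at the origin on the work surface. World frame = base frame: x ahead of the robot, y to its left, z up, the work surface at z = 0. Lengths are in m, angles in degrees, forces in N, time in s.
With the tool pointing down it reaches from about 0.4 to 0.825 m from the base axis. Payload 7 kg.
Tool frame: the origin (TCP) lies at the very end of the fingers, on their centre line; the grasp point (between the pads) lies 19 mm behind it; z points along the fingers, y is the line along which they close (so a half turn about z gives the same grasp; the last joint's range is limited). The gripper opens to 88 mm and grips with 3 to 60 N. Pads are 19 mm wide; open, the fingers measure 130 mm over their backs; the gripper's body (78 mm by 193 mm) begins 47 mm behind the grasp point.
Start: joints at [-52.649, 20.546, 0.682, 0, -70.136, -16.507], TCP at [0.24, -0.631, 0.227] pointing down, gripper open.
Joint ranges: [-176.03, 176.03], [-82.01, 121.73], [-58.28, 71.71], [-173.87, 95.51], [-174.79, -0.11], [-173.66, 173.66]. Speed limits (degrees/s): [136.94, 136.94, 172.46, 180, 180, 180].

## Interface

Orientations are given as [roll, pitch, yaw] about the fixed x, y, z axes, in that order (R = Rz(yaw) Ry(pitch) Rx(roll)).
In Python, from plant import get_state, imaging, r, finder gives the robot as it stands.
- The arm moves only by the shell command python3 -m handwheel 'ROWS' [FORCE]. ROWS is JSON, a list of rows, each a list of 5 numbers: the closure, from 0 (fully open) to 1 (shut), then the shift along the world's x, y, z in cm, then the turn about the world's z in degrees. A call has 1 to 8 rows; each row is the pose to reach, as a shift and turn from the pose commanded when the call began; what a row does not reach only later rows make up. A row lasts 1/8 s, in which the tool goes at most 62.5 mm and 10.7 degrees, less where a joint would pass 70% of its speed; a pose out of reach is approached as far as the arm can. A call with a gripper value outside its range is refused whole. The fingers move at their own pace and stop on an object; FORCE is the grip in N (left out, the last holds). Time passes only in rows, so rows that repeat a pose let the fingers close. It gives the time, the measured TCP pose, the force, the opening and the grip force at its end, in the units of the state.
- get_state(): the state, without advancing time (a new reading comes with each control period).
- imaging.capture(name): name is "scene" or "top"; returns (picture, depth): 384x512x3 uint8, red, green, blue; 384x512 float32, m along the optical axis (not along the pixel's ray), 0 where there is no reading.
- imaging.get_calibration(name): a dict with "fx", "fy", "cx", "cy" (pixels), "dist" ([k1, k2, p1, p2, k3] as OpenCV has them; the pictures are not rectified), "rvec" (rotation vector, rad) and "tvec" (3), from world to camera coordinates, as OpenCV has them. Camera axes: x right, y down, z forward; pixel columns grow to the right and rows downward; lengths in m; the calibration is good to about 2 mm. A picture is of the moment at which its call begins. get_calibration takes no time and is no camera call.
- r.close_job(): hands the job in; it is judged then, once.
Trained networks look in the newest picture that a camera, given by its name, has taken for a name from the list of things; names that differ only in an ending like _2 or _b are one class to them, and where a whole thing is asked for, a point or a joint stands for the part that bears it (a point fixed in the world has none). Each returns a list of dicts, best first, with "p" (0 to 1); they miss things now and then, are a little off and sometimes report something else, mostly with a low value. They report only what shows in the picture. A call takes as long as a camera call. They do not tell look-alikes from the thing itself.
- finder.cut_out(camera, query): "region" (384x512 bool, what is visible of it) and "pixel" ([column, row] in pixels, amid what is visible of it).
The state is a dict: "time_s": time; "joints": joint angles; "qd": joint speeds; "joint_torque": joint torques, N m; "tcp_pos": TCP position; "eef_rot": TCP orientation; "contact_force": force on the tool from outside, world axes, zero at the start; "moment": the same for the moment, N m; "gripper_width": finger opening in m; "gripper_force": force on a finger pad.
Only numpy, scipy, OpenCV 4.12 (cv2) and the standard library are available. Lean on these libraries where they do the work, as an engineer would, in place of code of your own. Each camera call takes 0.05 s, during which the arm holds its last target. There are 200 camera calls.

## Working session

There is one attempt and no reset: what is moved stays moved. The work goes in short steps, Python scripts to look and compute and a shell command to move; the robot and the scene stay as the last step left them, time stands still between calls to the robot, and variables do not carry over. Pictures are saved under pics/ and viewed, at most 10 in all, crops included, and the job is handed in when it is done.

```bash
mkdir -p pics; ls; cat > h.py <<'E'
import numpy as np, cv2
from plant import get_state, imaging, r, finder
def cal(n):
    c=imaging.get_calibration(n)
    K=np.array([[c['fx'],0,c['cx']],[0,c['fy'],c['cy']],[0,0,1.]])
    return K,np.array(c['dist'],float),np.array(c['rvec'],float),np.array(c['tvec'],float).reshape(3)
def cloud(n,d):
    K,D,rv,t=cal(n); R=cv2.Rodrigues(rv)[0]
    h,w=d.shape; u,v=np.meshgrid(np.arange(w),np.arange(h))
    p=cv2.undistortPoints(np.stack([u,v],-1).reshape(-1,1,2).astype(np.float64),K,D).reshape(h,w,2)
    P=np.dstack([p*d[...,None],d])
    return (P-t)@R      # world
def proj(n,X):
    K,D,rv,t=cal(n); return cv2.projectPoints(np.atleast_2d(np.array(X,float)),rv,t,K,D)[0].reshape(-1,2)
E
python3 - <<'E'
from h import *
ims=[]
for n in('scene','top'):
    a,d=imaging.capture(n); W=cloud(n,d); np.savez(f'{n}0.npz',a=a,d=d,W=W)
    cv2.imwrite(f'pics/{n}0.png',cv2.resize(a[...,::-1],(800,600)))
    for q in('gauge','stylus','rest','stand','jaw_lip','plate','stud_round','stud_tri','stud_square'):
        for o in finder.cut_out(n,q)[:4]:
            m=o['region']&(d>0); w=W[m]
            if len(w): print(n,q,round(o['p'],2),np.round(o['pixel']),m.sum(),np.round(np.median(w,0)*1000),np.round(np.percentile(w,2,0)*1000),np.round(np.percentile(w,98,0)*1000))
print(get_state()['time_s'])
E
```

```text
pics
scene gauge 0.85 [122. 186.] 686 [ 510. -565.   20.] [ 400. -632.   -2.] [ 610. -473.   30.]
scene gauge 0.68 [186. 182.] 389 [ 516. -316.   87.] [ 406. -391.   -0.] [ 589. -305.   94.]
scene gauge 0.64 [222. 167.] 117 [ 287. -293.   13.] [ 231. -321.   -2.] [ 367. -276.   17.]
scene rest 0.84 [196. 197.] 976 [ 505. -303.   11.] [ 425. -353.    1.] [ 562. -272.   86.]
scene rest 0.74 [393. 218.] 1611 [473. 284.  32.] [377. 238.   1.] [521. 328. 119.]
scene stand 0.87 [394. 217.] 1671 [464. 285.  30.] [269. 239.  -1.] [522. 332. 120.]
scene plate 0.65 [285. 242.] 3257 [627.   2.  17.] [ 503. -101.    1.] [700.  86.  22.]
scene stud_round 0.78 [270. 210.] 251 [548. -52.  47.] [526. -69.  19.] [557. -37.  78.]
scene stud_tri 0.63 [309. 218.] 297 [558.  54.  47.] [442.  32.  -1.] [571.  70.  73.]
scene stud_tri 0.43 [273. 211.] 221 [548. -52.  48.] [527. -67.  24.] [556. -37.  79.]
scene stud_square 0.49 [272. 238.] 279 [657. -17.  47.] [620. -33.  19.] [665.  -2.  72.]
top gauge 0.89 [399. 226.] 667 [ 494. -563.   25.] [ 396. -620.    0.] [ 603. -486.   33.]
top gauge 0.61 [327. 221.] 457 [ 497. -318.   90.] [ 413. -347.    6.] [ 582. -307.   98.]
top gauge 0.57 [314. 290.] 236 [ 295. -295.   14.] [ 235. -312.   -3.] [ 360. -278.   20.]
top gauge 0.49 [222. 262.] 898 [373.  -6.  32.] [332. -55.  13.] [414.  42.  37.]
top stylus 0.63 [225. 192.] 3160 [596.  -6.  18.] [ 499. -102.   12.] [690.  81.  24.]
top rest 0.74 [319. 225.] 913 [ 481. -302.   10.] [ 414. -360.    4.] [ 559. -274.   89.]
top stand 0.84 [133. 239.] 1360 [438. 279.  10.] [375. 237.   4.] [515. 327. 122.]
top jaw_lip 0.55 [121. 253.] 35 [394. 298. 106.] [388. 291.  95.] [400. 307. 115.]
top plate 0.8 [226. 194.] 3217 [596.  -8.  18.] [ 497. -102.   12.] [691.  82.  24.]
1.0
```

View pics/scene0.png

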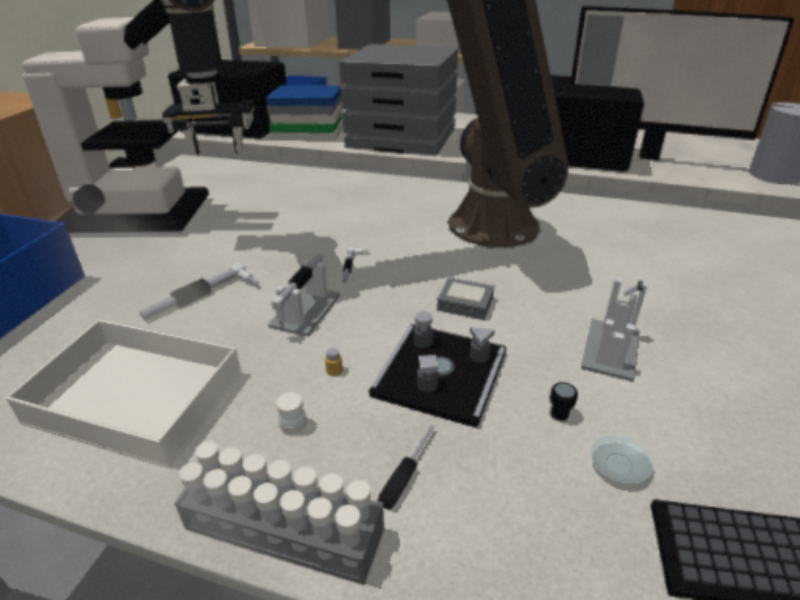

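View pics/top0.png

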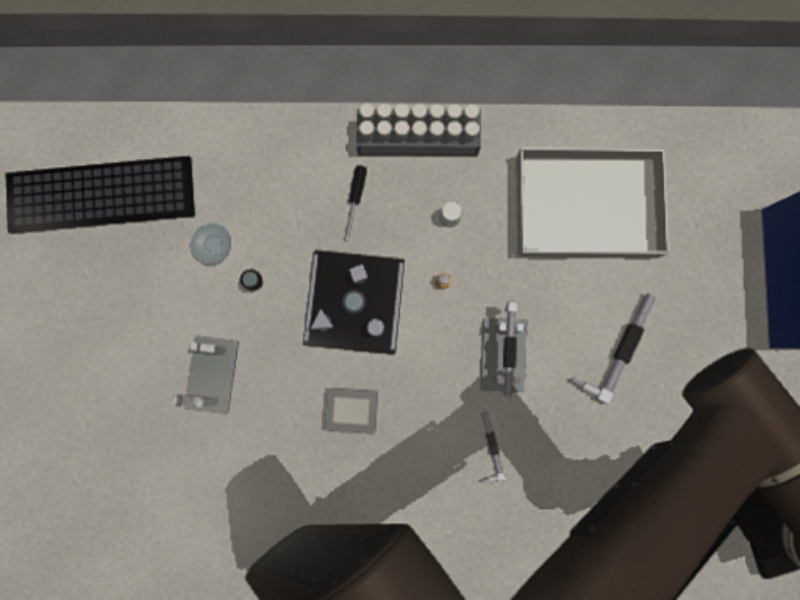

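```bash
python3 - <<'E'
from h import *
for n in('top','scene'):
    f=np.load(f'{n}0.npz'); W=f['W']*1000; a=f['a']; X,Y,Z=W[...,0],W[...,1],W[...,2]
    def fit(m,name):
        p=W[m][:,:2].astype(np.float32); rc=cv2.minAreaRect(p); e=np.linalg.eigh(np.cov(p.T))[1][:,1]
        print(n,name,m.sum(),'mean',W[m].mean(0).round(1),'rect',np.round(rc[0],1),np.round(rc[1],1),round(rc[2],1),'pca',round(np.degrees(np.arctan2(e[1],e[0])),1))
    g=(Z>78)&(Z<110)&(X>380)&(X<620)&(Y>-350)&(Y<-280); fit(g,'gauge')
    dark=g&(a.max(2)<70); fit(dark,'block')
    br=g&(a.max(2)>=70)&(Z>88); fit(br,'bright')
    for nm,(cx,cy) in dict(rest=(490,-316),stand=(447,283)).items():
        near=(abs(X-cx)<110)&(abs(Y-cy)<80)
        fit(near&(Z>6)&(Z<14),nm+' foot'); 
        fit(near&(X>cx)&(Z>60)&(Z<130)&(a.max(2)>70),nm+' fork+'); fit(near&(X<cx)&(Z>60)&(Z<130)&(a.max(2)>70),nm+' fork-')
    fit((abs(X-600)<120)&(abs(Y+8)<120)&(Z>12)&(Z<24),'plate')
    for nm,(cx,cy) in dict(round=(545,-52),tri=(560,55),sq=(655,-18)).items():
        m=(abs(X-cx)<28)&(abs(Y-cy)<28)&(Z>58)
        z=np.sort(Z[m]); zt=np.median(z[len(z)//3:]) if n=='top' else np.percentile(z,85)
        t=m&(abs(Z-zt)<5); fit(t,nm+f' top {zt:.1f}')
f=np.load('top0.npz')['a']; g=np.load('scene0.npz')['a']
c=np.hstack([cv2.resize(f[190:260,300:345],(360,560),interpolation=cv2.INTER_CUBIC),cv2.resize(f[205:275,105:160],(440,560),interpolation=cv2.INTER_CUBIC)])
cv2.imwrite('pics/c1.png',c[...,::-1])
E
```

```text
top gauge 468 mean [ 493.9 -318.3   90.1] rect [ 497.3 -319.4] [ 45.9 182.7] 86.9 pca 176.8
top block 157 mean [ 483.5 -316.3   92.3] rect [ 470.3 -315.6] [ 21.5 114.7] 85.4 pca 177.1
top bright 188 mean [ 506.5 -320.4   91.4] rect [ 497.4 -319.7] [ 42.9 182.5] 87.4 pca 177.0
top rest foot 748 mean [ 485.  -313.5    9.8] rect [ 490.  -316.1] [216.  156.8] 0.3 pca 179.1
top rest fork+ 196 mean [ 547.6 -321.1   87.8] rect [ 540.9 -323.1] [46.2 90.2] 70.4 pca -179.0
top rest fork- 137 mean [ 435.6 -315.9   87.5] rect [ 443.7 -322.7] [44.9 77.1] 51.3 pca 170.6
top stand foot 931 mean [446.4 279.    9.7] rect [446.9 279. ] [147.6 213.2] 87.1 pca 175.7
top stand fork+ 87 mean [495.9 274.7  86.7] rect [496.1 275.8] [46.9 13.7] 83.2 pca 83.5
top stand fork- 152 mean [394.  292.7 106. ] rect [394.9 293.6] [57.9 20.7] 87.9 pca 83.1
top plate 3106 mean [595.3 -10.4  17.9] rect [595.5  -9.7] [190.1 200.3] 84.4 pca -177.5
top round top 78.3 75 mean [537.8 -56.   77.6] rect [537.6 -56.5] [30.3 28.2] 44.8 pca 45.9
top tri top 72.6 86 mean [549.3  51.2  71.9] rect [547.4  46. ] [35.3 41.1] 63.5 pca 
[... 618 characters left out ...]
 rect [ 444.4 -319.4] [44.6 79.5] 52.5 pca 163.8
scene stand foot 568 mean [462.8 279.4   8.5] rect [446.8 283.6] [ 90.2 156.7] 83.1 pca -178.9
scene stand fork+ 204 mean [501.7 277.4  79.1] rect [498.4 277.6] [45.4 17.9] 80.1 pca 82.2
scene stand fork- 308 mean [398.7 296.2  89.9] rect [394.7 295.4] [55.6 22.1] 83.3 pca 83.1
scene plate 2974 mean [614.6  -3.7  17.2] rect [596.9  -7.3] [189.6 202.8] 84.6 pca 124.0
scene round top 77.8 72 mean [540.6 -54.   76.8] rect [539.5 -53.6] [30.3 28.9] 60.1 pca -164.5
scene tri top 71.8 90 mean [551.2  52.7  70.7] rect [547.1  57.8] [40.5 37.3] 33.5 pca -179.2
scene sq top 71.6 95 mean [648.5 -18.9  70.4] rect [646.7 -19.6] [31.3 27.9] 22.3 pca -167.3
```

View pics/c1.png

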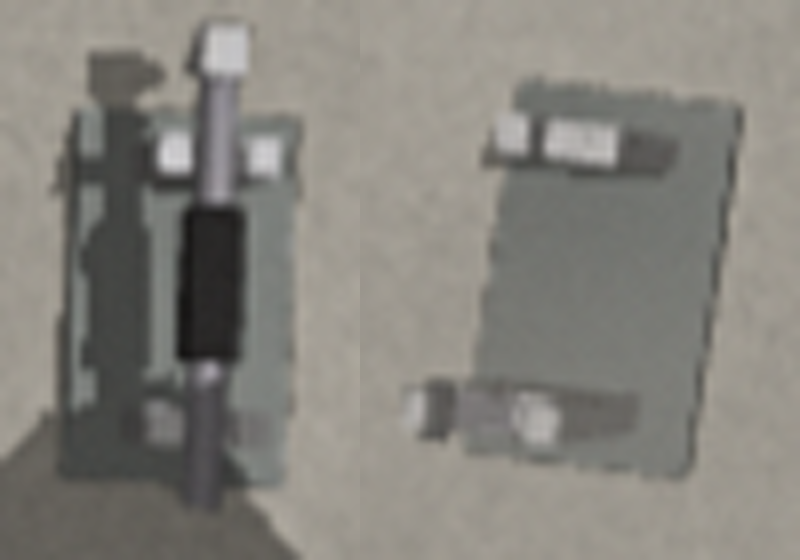

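Scene picture and crop: three gauge-like things in the top camera: (402,221) largest, lying; (327,221) in the open rest; (314,285) smallest, lying. The one in the rest is ~182 mm long against the stated 185 and middle-sized, so that's the one. The stand is at (133,239), with its jaw end nearest the robot.

```bash
python3 -c "
from plant import get_state
print(get_state())"; python3 -m handwheel '[[0,0,0,0,0]]' 50
```

```text
{'time_s': 1.0, 'joints': array([-5.26509324e+01,  2.05444587e+01,  6.84652419e-01, -1.70512549e-03,
       -7.01360078e+01, -1.65063826e+01]), 'qd': array([-0.0919126 ,  0.06701157,  0.01249961,  0.01170803, -0.04844899,
        0.02644035]), 'joint_torque': array([ 6.77161297e-04, -5.82396412e+01,  2.93308461e+01,  7.00246587e+00,
        1.25625398e-02, -6.39288533e-05]), 'tcp_pos': array([ 0.24015795, -0.63082791,  0.22659785]), 'eef_rot': array([-1.79996442e+02,  2.72692323e-03, -1.59157894e+02]), 'contact_force': array([ 0.55180192, -0.37633092,  0.34099869]), 'moment': array([ 0.00484482, -0.03769945, -0.00906003]), 'gripper_force': 0.0, 'gripper_width': 0.08750936394980778}
time_s: 1.12
tcp_pos: [0.2402, -0.6308, 0.2266]
eef_rot: [180.0, 0.0, -159.2]
contact_force: [-0.8, -0.1, 0.4]
gripper_width: 0.0876
gripper_force: 0.0
```

```bash
python3 -m handwheel '[[0,3.5,4.5,0,-4],[0,7,9,0,-8],[0,11,14,-1,-12],[0,15,19,-2,-16],[0,19,24,-3,-20],[0,23,29,-4,-24],[0,25,31.3,-5,-24],[0,25,31.3,-5,-24]]'
python3 -m handwheel '[[0,0,0,-3,0],[0,0,0,-6,0],[0,0,0,-9,0],[0,0,0,-10.3,0],[0,0,0,-11.3,0],[0,0,0,-11.3,0]]'
python3 - <<'E'
from h import *
a,d=imaging.capture('top'); b,_=imaging.capture('scene')
s=get_state(); print(s['tcp_pos'],s['eef_rot'][2],proj('scene',[s['tcp_pos']]))
c=np.hstack([cv2.resize(a[180:270,290:360],(400,514)),cv2.resize(b[145:225,155:230],(400,514))])
cv2.imwrite('pics/c2.png',c[...,::-1])
E
```

```text
time_s: 2.12
tcp_pos: [0.4915, -0.3155, 0.1757]
eef_rot: [180.0, -0.1, 177.0]
contact_force: [0.1, 0.1, 0.2]
gripper_width: 0.088
gripper_force: 0.0
time_s: 2.88
tcp_pos: [0.4902, -0.318, 0.0636]
eef_rot: [-180.0, -0.0, 176.8]
contact_force: [-0.4, -0.2, 0.1]
gripper_width: 0.0877
gripper_force: 0.0
[ 0.49070869 -0.31812532  0.06442644] 176.8496955292232 [[192.1682647  182.38419601]]
```

View pics/c2.png

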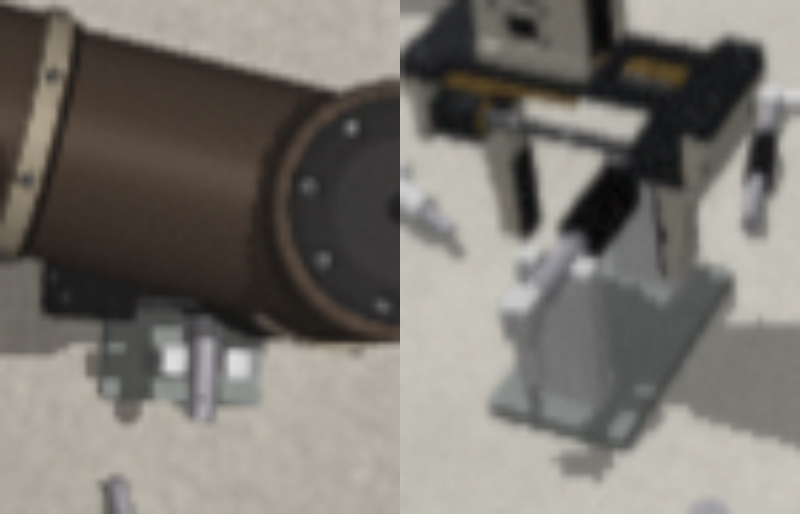

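The fingers straddle the black block (right half, around (600,210)). Closing and lifting.

```bash
python3 -m handwheel '[[1,0,0,0,0],[1,0,0,0,0],[1,0,0,0,0],[1,0,0,0,0],[1,0,0,0,0],[1,0,0,0,0],[1,0,0,0,0],[1,0,0,0,0]]' 55
python3 -m handwheel '[[1,0,0,0.7,0],[1,0,0,1.5,0],[1,0,0,3.5,0],[1,0,0,6,0],[1,0,0,9,0],[1,0,0,12,0],[1,0,0,12,0],[1,0,0,12,0]]'
```

```text
time_s: 3.98
tcp_pos: [0.4901, -0.3178, 0.0635]
eef_rot: [180.0, -0.0, 176.8]
contact_force: [-0.2, -0.3, -0.5]
gripper_width: 0.0215
gripper_force: 55.0
time_s: 4.97
tcp_pos: [0.4898, -0.3175, 0.1834]
eef_rot: [180.0, -0.0, 176.8]
contact_force: [-0.3, 0.2, -1.8]
gripper_width: 0.021
gripper_force: 55.0
```

```bash
python3 -m handwheel '[[1,-0.5,3,0,0],[1,-1.2,8,0,0],[1,-2,13,0,0],[1,-2.8,18,0,0],[1,-3.5,23,0,0],[1,-4.1,26,-1,0],[1,-4.1,26.75,-2,0],[1,-4.1,26.75,-2,0]]'
python3 - <<'E'
from h import *
s=get_state(); T=s['tcp_pos']*1000; print(T,s['contact_force'])
y=np.radians(s['eef_rot'][2]-180); ex=np.array([np.cos(y),np.sin(y)]); ey=np.array([-ex[1],ex[0]])
print('stylus pred',T[:2]+90*ex)
out=[]
for n in('top','scene'):
    a,d=imaging.capture(n); W=cloud(n,d)*1000
    L=W-T; lx=L[...,:2]@ex; ly=L[...,:2]@ey; lz=L[...,2]
    for nm,m in dict(elbow=(lx>70)&(lx<110)&(abs(ly)<20)&(lz>10)&(lz<40),rod=(lx>35)&(lx<75)&(abs(ly)<14)&(lz>5)&(lz<40),nose=(lx>70)&(lx<110)&(abs(ly)<20)&(lz>-45)&(lz<5)).items():
        if m.sum(): print(n,nm,m.sum(),[ (np.percentile(q[m],[3,50,97])).round(1) for q in (lx,ly,lz)])
    px=proj(n,[[T[0]/1000+.09,T[1]/1000,T[2]/1000-.03]])[0].astype(int); print(px)
    x0=max(px[0]-40,0);y0=max(px[1]-50,0)
    out.append(cv2.resize(a[y0:y0+100,x0:x0+80],(400,500),interpolation=cv2.INTER_CUBIC))
cv2.imwrite('pics/c3.png',np.hstack(out)[...,::-1])
E
```

```text
time_s: 5.98
tcp_pos: [0.4484, -0.0503, 0.1624]
eef_rot: [-180.0, -0.1, 176.9]
contact_force: [0.1, 0.3, -1.2]
gripper_width: 0.0215
gripper_force: 55.0
[448.35562361 -50.30383911 162.40519039] [ 0.07097126  0.31948316 -1.19313069]
stylus pred [538.22423825 -55.16512521]
top elbow 54 [array([77.3, 88. , 96.9]), array([-9.8, -1.5,  7.3]), array([23.7, 28.6, 32.8])]
[237 207]
scene elbow 81 [array([ 72.8,  97.2, 100.4]), array([-8.6,  2. ,  8.7]), array([11.8, 24.5, 29.7])]
scene rod 48 [array([37.2, 56.4, 72.7]), array([-6.4,  2.7,  7.3]), array([18.8, 25.3, 27.5])]
scene nose 49 [array([88.5, 93.5, 97.8]), array([-4. ,  1.5,  6.4]), array([-34.5, -11.1,   3.2])]
[272 185]
```

View pics/c3.png

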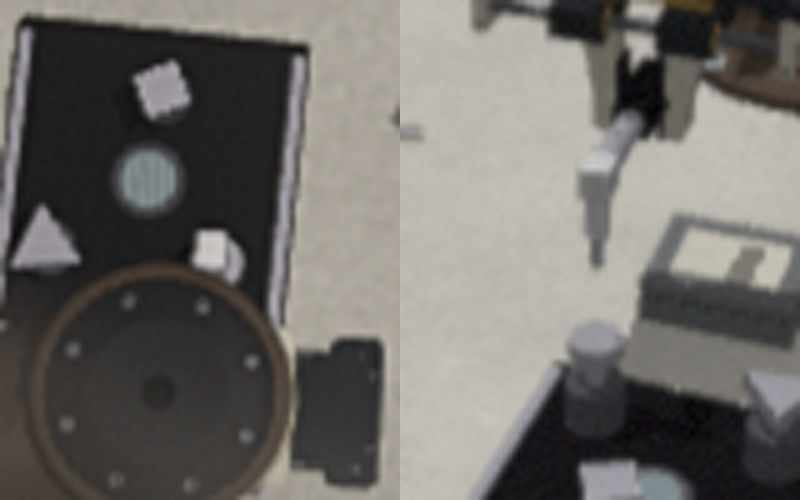

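```bash
python3 -m handwheel '[[1,0.15,0.05,-1.5,0],[1,0.15,0.05,-3,0],[1,0.15,0.05,-3.7,0],[1,0.15,0.05,-4,0],[1,0.15,0.05,-4,0],[1,0.15,0.05,-4,0]]'
python3 -c "
from plant import get_state
s=get_state();print(s['tcp_pos'],s['contact_force'],s['moment'])"
for i in 1 2 3; do python3 -m handwheel '[[1,0,0,0,0]]' |grep force; python3 -c "
from plant import get_state
s=get_state();print(s['contact_force'],s['moment'])";done
```

```text
time_s: 6.82
tcp_pos: [0.451, -0.0498, 0.124]
eef_rot: [180.0, 0.0, 176.8]
contact_force: [0.5, -0.8, -1.5]
gripper_width: 0.0216
gripper_force: 55.0
[ 0.45097802 -0.04980533  0.12401504] [ 0.48298092 -0.77285937 -1.534828  ] [-0.01815723  0.01075798 -0.00767065]
contact_force: [0.3, -0.3, -2.1]
gripper_force: 55.0
[ 0.27880779 -0.34511194 -2.11089678] [-0.03671766 -0.02019183 -0.03694977]
contact_force: [-0.3, 0.2, -1.2]
gripper_force: 55.0
[-0.25076043  0.21754694 -1.22528236] [-0.0441813   0.00641719 -0.01850598]
contact_force: [0.7, 0.2, -1.4]
gripper_force: 55.0
[ 0.68358866  0.19217257 -1.35734476] [-0.0330525   0.06792284 -0.02256667]
```

```bash
cat > st.py <<'E'
from plant import get_state
s=get_state();print(s['time_s'],(s['tcp_pos']*1000).round(1),'Fz %.2f My %.3f -> tip F %.2f / %.2f'%(s['contact_force'][2],s['moment'][1],s['contact_force'][2]+1.55,-(s['moment'][1]-.015)/.09))
E
python3 -m handwheel '[[1,0,0,-0.2,0],[1,0,0,-0.4,0],[1,0,0,-0.4,0]]'>/dev/null; python3 st.py
python3 -m handwheel '[[1,0,0,-0.15,0],[1,0,0,-0.15,0]]'>/dev/null; python3 st.py
python3 -m handwheel '[[1,0,0,0,0]]'>/dev/null; python3 st.py
```

```text
7.575 [450.5 -49.9 119.3] Fz -1.62 My 0.049 -> tip F -0.07 / -0.37
7.825 [450.6 -49.8 117.9] Fz -1.57 My 0.027 -> tip F -0.02 / -0.13
7.95 [450.7 -49.8 118.1] Fz -1.37 My 0.012 -> tip F 0.18 / 0.03
```

```bash

python3 -m handwheel '[[1,0,0,-0.1,0],[1,0,0,-0.1,0]]'>/dev/null; python3 st.py
python3 -m handwheel '[[1,0,0,-0.1,0],[1,0,0,-0.1,0]]'>/dev/null; python3 st.py
python3 -m handwheel '[[1,0,0,0,0]]'>/dev/null; python3 st.py
```

```text
8.2 [450.6 -49.8 117. ] Fz -2.01 My 0.043 -> tip F -0.46 / -0.31
8.45 [450.7 -49.8 116.1] Fz -0.51 My 0.081 -> tip F 1.04 / -0.73
8.575 [450.7 -49.8 116.1] Fz -0.80 My 0.033 -> tip F 0.75 / -0.20
```

```bash

python3 -m handwheel '[[1,0,0,-0.1,0],[1,0,0,-0.1,0]]'>/dev/null; python3 st.py
python3 -m handwheel '[[1,0,0,0,0]]'>/dev/null; python3 st.py
```

```text
8.825 [450.7 -49.8 115.1] Fz -0.75 My 0.097 -> tip F 0.80 / -0.91
8.95 [450.7 -49.8 115.1] Fz -0.23 My 0.043 -> tip F 1.32 / -0.31
```

```bash

python3 -m handwheel '[[1,0,0,-0.08,0],[1,0,0,-0.15,0],[1,0,0,-0.15,0],[1,0,0,-0.15,0]]'>/dev/null; python3 st.py
for i in 1 2 3; do python3 -m handwheel '[[1,0,0,0,0],[1,0,0,0,0]]'>/dev/null; python3 st.py;done
```

```text
9.45 [450.7 -49.8 113.6] Fz 1.15 My 0.170 -> tip F 2.70 / -1.72
9.7 [450.7 -49.8 113.6] Fz 1.16 My 0.067 -> tip F 2.71 / -0.57
9.95 [450.7 -49.8 113.6] Fz 0.10 My 0.115 -> tip F 1.65 / -1.12
10.2 [450.7 -49.8 113.6] Fz 1.08 My 0.131 -> tip F 2.63 / -1.29
```

```bash

python3 -m handwheel '[[1,0,0,1,0],[1,0,0,3,0],[1,0.3,3,3,0],[1,0.8,7,3,0],[1,1.1,10,3,0],[1,1.1,10.7,2.2,0],[1,1.1,10.7,1,0],[1,1.1,10.7,0.2,0]]'>/dev/null; python3 st.py
python3 -m handwheel '[[1,0,0,0,0],[1,0,0,0,0]]'>/dev/null; python3 st.py
python3 -m handwheel '[[1,0,0,-0.1,0],[1,0,0,-0.1,0]]'>/dev/null; python3 st.py
python3 -m handwheel '[[1,0,0,-0.1,0],[1,0,0,-0.1,0]]'>/dev/null; python3 st.py
```

```text
11.2 [460.9  56.2 114.4] Fz -1.34 My 0.036 -> tip F 0.21 / -0.24
11.45 [461.8  56.7 115.7] Fz -1.36 My 0.026 -> tip F 0.19 / -0.12
11.7 [461.7  57.1 114.7] Fz -1.63 My 0.031 -> tip F -0.08 / -0.18
11.95 [461.6  57.2 113.5] Fz -1.72 My 0.074 -> tip F -0.17 / -0.66
```

```bash

python3 -m handwheel '[[1,0,0,-0.1,0],[1,0,0,-0.1,0]]'>/dev/null; python3 st.py
python3 - <<'E'
from h import *
b,_=imaging.capture('scene'); a,_=imaging.capture('top')
s=get_state(); T=s['tcp_pos']; X=[T[0]+.09,T[1]-.005,T[2]-.02]
o=[]
for n,i in(('scene',b),('top',a)):
    u,v=proj(n,[X])[0].astype(int); o.append(cv2.resize(i[v-35:v+35,u-28:u+28],(400,500),interpolation=cv2.INTER_CUBIC))
cv2.imwrite('pics/c4.png',np.hstack(o)[...,::-1])
E
```

```text
12.2 [461.6  57.2 112.5] Fz -0.94 My 0.062 -> tip F 0.61 / -0.52
```

View pics/c4.png

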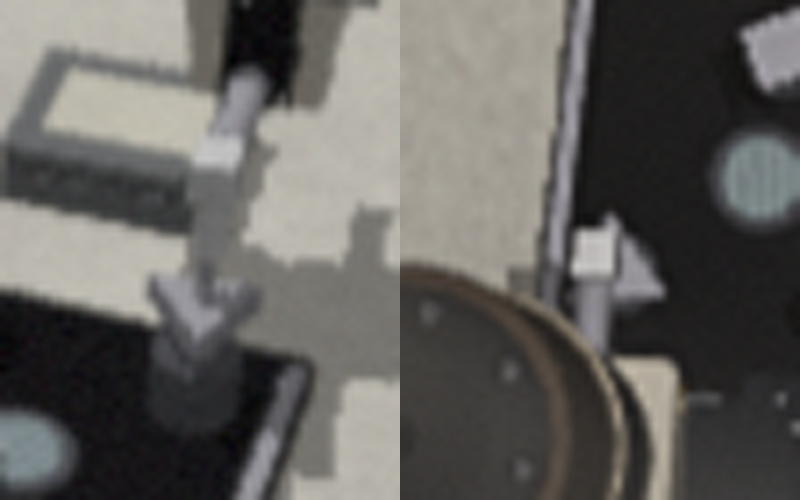

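The stylus stands over the triangle's middle area (scene crop tip near (207,290), head corners (152,278), (260,295), (205,340)). Feeling on.

```bash

python3 -m handwheel '[[1,0,0,-0.1,0],[1,0,0,-0.1,0]]'>/dev/null; python3 st.py
python3 -m handwheel '[[1,0,0,-0.1,0],[1,0,0,-0.1,0]]'>/dev/null; python3 st.py
python3 -m handwheel '[[1,0,0,0,0]]'>/dev/null; python3 st.py
```

```text
12.55 [461.6  57.2 111.5] Fz -2.01 My 0.038 -> tip F -0.46 / -0.25
12.8 [461.7  57.2 110.5] Fz -1.35 My -0.081 -> tip F 0.20 / 1.07
12.925 [461.7  57.2 110.6] Fz -0.47 My 0.028 -> tip F 1.08 / -0.15
```

```bash

python3 -m handwheel '[[1,0,0,-0.1,0],[1,0,0,-0.1,0]]'>/dev/null; python3 st.py
python3 -m handwheel '[[1,0,0,-0.1,0],[1,0,0,-0.1,0]]'>/dev/null; python3 st.py
python3 -m handwheel '[[1,0,0,0,0]]'>/dev/null; python3 st.py
```

```text
13.175 [461.7  57.2 109.6] Fz 0.46 My 0.172 -> tip F 2.01 / -1.74
13.425 [461.7  57.2 108.6] Fz 0.24 My 0.188 -> tip F 1.79 / -1.92
13.55 [461.7  57.2 108.6] Fz 0.10 My 0.263 -> tip F 1.65 / -2.75
```

```bash

python3 -m handwheel '[[1,0,0,-0.08,0],[1,0,0,-0.08,0],[1,0,0,-0.08,0]]'>/dev/null; python3 st.py
for i in 1 2 3; do python3 -m handwheel '[[1,0,0,0,0],[1,0,0,0,0]]'>/dev/null; python3 st.py;done
python3 -m handwheel '[[1,0,0,0.6,0],[1,0,0,2,0],[1,1.5,-1,3,0],[1,4,-2.7,3,0],[1,7,-5,3,0],[1,9.65,-7.2,3,0],[1,9.65,-7.2,2,0],[1,9.65,-7.2,1,0]]'>/dev/null; python3 st.py
python3 -m handwheel '[[1,0,0,-0.4,0],[1,0,0,-0.5,0],[1,0,0,-0.5,0]]'>/dev/null; python3 st.py
```

```text
13.925 [461.7  57.2 107.8] Fz 0.51 My 0.286 -> tip F 2.06 / -3.01
14.175 [461.7  57.2 107.8] Fz 0.29 My 0.243 -> tip F 1.84 / -2.53
14.425 [461.7  57.2 107.8] Fz 0.81 My 0.304 -> tip F 2.36 / -3.21
14.675 [461.7  57.2 107.8] Fz 0.60 My 0.219 -> tip F 2.15 / -2.26
15.675 [557.7 -14.9 117.5] Fz -2.29 My 0.032 -> tip F -0.74 / -0.19
16.05 [558.1 -14.4 113.1] Fz -1.12 My 0.030 -> tip F 0.43 / -0.17
```

```bash

python3 -m handwheel '[[1,0,0,-0.1,0],[1,0,0,-0.1,0]]'>/dev/null; python3 st.py
python3 -m handwheel '[[1,0,0,-0.1,0],[1,0,0,-0.1,0]]'>/dev/null; python3 st.py
python3 -m handwheel '[[1,0,0,-0.1,0],[1,0,0,-0.1,0]]'>/dev/null; python3 st.py
python3 -m handwheel '[[1,0,0,0,0]]'>/dev/null; python3 st.py
```

```text
16.3 [558.2 -14.7 111.9] Fz -1.23 My 0.011 -> tip F 0.32 / 0.04
16.55 [558.1 -14.8 110.7] Fz -2.04 My 0.011 -> tip F -0.49 / 0.05
16.8 [558.2 -14.8 109.8] Fz -0.94 My 0.041 -> tip F 0.61 / -0.29
16.925 [558.2 -14.8 109.8] Fz -1.84 My -0.001 -> tip F -0.29 / 0.18
```

```bash

python3 -m handwheel '[[1,0,0,-0.1,0],[1,0,0,-0.1,0]]'>/dev/null; python3 st.py
python3 -m handwheel '[[1,0,0,0,0]]'>/dev/null; python3 st.py
```

```text
17.175 [558.2 -14.8 108.8] Fz 0.56 My 0.087 -> tip F 2.11 / -0.80
17.3 [558.2 -14.8 108.8] Fz -0.48 My 0.060 -> tip F 1.07 / -0.50
```

```bash

python3 -m handwheel '[[1,0,0,-0.1,0],[1,0,0,-0.1,0]]'>/dev/null; python3 st.py
python3 -m handwheel '[[1,0,0,-0.1,0],[1,0,0,-0.1,0]]'>/dev/null; python3 st.py
for i in 1 2 3; do python3 -m handwheel '[[1,0,0,0,0],[1,0,0,0,0]]'>/dev/null; python3 st.py;done
```

```text
17.55 [558.2 -14.8 107.7] Fz -0.02 My 0.078 -> tip F 1.53 / -0.70
17.8 [558.2 -14.8 106.7] Fz 1.59 My 0.130 -> tip F 3.14 / -1.28
18.05 [558.2 -14.8 106.8] Fz 0.33 My 0.137 -> tip F 1.88 / -1.35
18.3 [558.2 -14.8 106.8] Fz 0.75 My 0.142 -> tip F 2.30 / -1.41
18.55 [558.1 -14.8 106.7] Fz 0.81 My 0.161 -> tip F 2.36 / -1.62
```

```bash

python3 -m handwheel '[[1,0,0,0,0],[1,0,0,0,0],[1,0,0,0,0],[1,0,0,0.8,0],[1,0,0,3,0],[1,0,0,6,0],[1,0,0,7.5,0],[1,0,0,7.5,0]]'>/dev/null; python3 st.py
python3 -m handwheel '[[1,-1.5,3.5,0,0],[1,-3.5,9,0,0],[1,-5.5,14.5,0,0],[1,-7.5,20,0,0],[1,-9.5,25,0,-2],[1,-11.2,29,0,-3.8],[1,-11.2,29.8,0,-3.8],[1,-11.2,29.8,0,-3.8]]'>/dev/null
python3 -m handwheel '[[1,0,0,-1,0],[1,0,0,-1,0],[1,0,0,-1,0]]'
cat > chk.py <<'E'
from h import *
import sys
s=get_state(); T=s['tcp_pos']*1000; print(T.round(1),s['eef_rot'].round(1))
y=np.radians(s['eef_rot'][2]-180); ex=np.array([np.cos(y),np.sin(y)]); ey=np.array([-ex[1],ex[0]])
S=np.array([446,283.2]); o=[]
for n in('top','scene'):
    a,d=imaging.capture(n); W=cloud(n,d)*1000
    L=W-T; lx=L[...,:2]@ex; ly=L[...,:2]@ey; lz=L[...,2]
    for nm,m in dict(elbow=(lx>70)&(lx<110)&(abs(ly)<20)&(lz>12)&(lz<40),rod=(lx>35)&(lx<75)&(abs(ly)<14)&(lz>5)&(lz<40),tail=(lx<-35)&(lx>-95)&(abs(ly)<14)&(lz>10)&(lz<40)).items():
        if m.sum(): print(n,nm,m.sum(),[ (np.percentile(q[m],[3,50,97])).round(1) for q in (lx,ly,lz)])
    Q=W[...,:2]-S; e=np.array([np.cos(np.radians(-7)),np.sin(np.radians(-7))]); sx=Q@e; sy=Q@np.array([-e[1],e[0]]); z=W[...,2]
    for nm,m in {'fork+':(abs(sx-52)<12)&(abs(sy)<35)&(z>65)&(z<104),'fork-':(abs(sx+52)<12)&(abs(sy)<35)&(z>65)&(z<127),'foot':(abs(sx)<85)&(abs(sy)<60)&(z>6)&(z<13)}.items():
        if m.sum(): print(n,nm,m.sum(),[ (np.percentile(q[m],[2,50,98])).round(1) for q in (sx,sy,z)])
    u,v=proj(n,[[.446,.283,.1]])[0].astype(int)
    o.append(cv2.resize(a[max(v-55,0):v+45,u-40:u+40],(400,500),interpolation=cv2.INTER_CUBIC))
cv2.imwrite('pics/'+sys.argv[1],np.hstack(o)[...,::-1])
E
python3 chk.py c5.png
```

```text
19.55 [558.6 -14.6 182.7] Fz -2.52 My 0.016 -> tip F -0.97 / -0.01
time_s: 20.92
tcp_pos: [0.4464, 0.2824, 0.1716]
eef_rot: [-180.0, -0.0, 173.0]
contact_force: [0.0, 0.5, -0.7]
gripper_width: 0.0216
gripper_force: 55.0
[446.4 282.4 171.6] [-180.   -0.  173.]
top elbow 74 [array([71.9, 85.4, 97.6]), array([-9.9, -2.9,  7.5]), array([16.1, 27.6, 31.9])]
top rod 73 [array([41.4, 56.9, 72.8]), array([-7.9, -2.6,  5.6]), array([17.6, 24.6, 30.3])]
top tail 84 [array([-85.1, -66.7, -49.3]), array([-8.3, -3. ,  6.7]), array([16.9, 24.7, 30.9])]
top fork+ 80 [array([43.9, 50.5, 57.1]), array([-23.9,   0.1,  17.9]), array([ 70.2,  91.3, 101.9])]
top fork- 82 [array([-59.9, -54.1, -46.8]), array([-24.4,  -8.6,  30.8]), array([ 68.3, 106.7, 124.2])]
top foot 369 [array([-75.7,  23.2,  71.9]), array([-46.3, -25.8,  40.3]), array([ 6.1,  9.1, 12.7])]
scene elbow 90 [array([ 76.3,  97.2, 100.8]), array([-8.9, -0.4,  8.8]), array([13.5, 26.1, 29.6])]
scene rod 49 [array([37.1, 54.1, 74. ]), array([-6.9, -0. ,  8.2]), array([19.2, 24.3, 26.6])]
scene tail 33 [array([-70.5, -54. , -40.5]), array([-6.5,  0.6,  7.3]), array([19.6, 24.4, 25.6])]
scene fork+ 175 [array([44.2, 57.2, 60.5]), array([-21.2,   1.7,  22.5]), array([65.9, 79. , 98.2])]
scene fork- 208 [array([-59.9, -47. , -43. ]), array([-21.6,  17.7,  33.1]), array([ 66.2,  91.5, 123.5])]
scene foot 576 [array([-69.6,  26.1,  75. ]), array([-43.6, -13. ,  44.3]), array([ 6.3,  8.5, 12. ])]
```

View pics/c5.png

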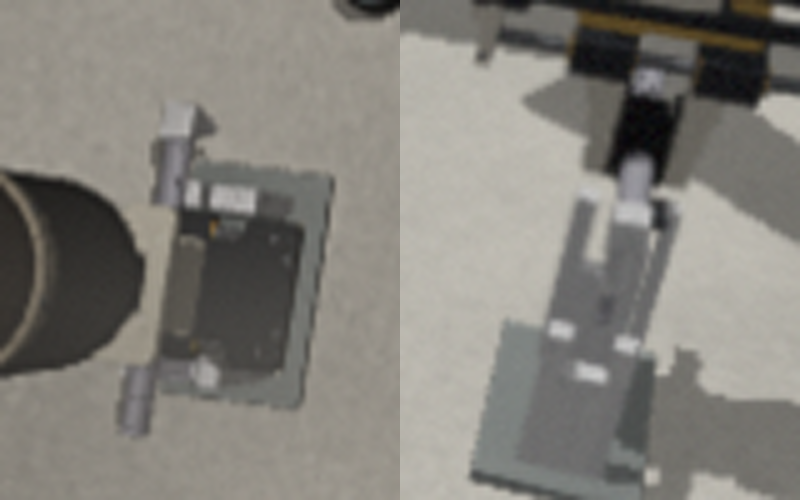

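The gauge hangs level and parallel over the stand, within 0.5 mm of the slot line in both cameras (rod in the scene crop at (635,180), fork prongs below at (560,330) and (628,345)). Descending.

```bash

python3 -m handwheel '[[1,0,0.03,-1.5,0],[1,0,0.03,-3.5,0],[1,0,0.03,-5.5,0],[1,0,0.03,-6.7,0],[1,0,0.03,-7,0],[1,0,0.03,-7,0]]' 60
python3 -m handwheel '[[1,0,0,-0.3,0],[1,0,0,-0.6,0],[1,0,0,-0.8,0],[1,0,0,-0.8,0]]'|grep -E "time|pos|contact"
python3 -m handwheel '[[1,0,0,-0.3,0],[1,0,0,-0.6,0],[1,0,0,-0.8,0],[1,0,0,-0.8,0]]'|grep -E "time|pos|contact"
```

```text
time_s: 21.78
tcp_pos: [0.4463, 0.2836, 0.1019]
eef_rot: [180.0, 0.0, 173.1]
contact_force: [0.4, -0.0, -0.8]
gripper_width: 0.0216
gripper_force: 60.0
time_s: 22.28
tcp_pos: [0.4461, 0.2834, 0.0937]
contact_force: [0.2, -0.4, -1.5]
time_s: 22.78
tcp_pos: [0.4463, 0.2831, 0.0859]
contact_force: [0.6, -2.3, 4.1]
```

```bash

python3 -m handwheel '[[1,0,0,-0.3,0],[1,0,0,-0.5,0],[1,0,0,-0.5,0]]'|grep -E "time|pos|contact"
python3 -m handwheel '[[1,0,0,-0.3,0],[1,0,0,-0.5,0],[1,0,0,-0.5,0]]'|grep -E "time|pos|contact"
python3 -m handwheel '[[1,0,0,-0.3,0],[1,0,0,-0.5,0],[1,0,0,-0.5,0]]'|grep -E "time|pos|contact"
```

```text
time_s: 23.15
tcp_pos: [0.4461, 0.2829, 0.0807]
contact_force: [0.5, -4.0, 3.8]
time_s: 23.52
tcp_pos: [0.4459, 0.2829, 0.0756]
contact_force: [0.3, -5.2, 3.1]
time_s: 23.9
tcp_pos: [0.4454, 0.2821, 0.0698]
contact_force: [1.1, -7.0, -0.6]
```

```bash

python3 -m handwheel '[[1,0,0,-0.2,0],[1,0,0,-0.4,0],[1,0,0,-0.4,0]]'|grep -E "time|pos|contact"
python3 -m handwheel '[[1,0,0,-0.1,0],[1,0,0,-0.1,0],[1,0,0,-0.1,0]]'|grep -E "time|pos|contact"
python3 -m handwheel '[[1,0,0,-0.1,0],[1,0,0,-0.1,0],[1,0,0,-0.1,0]]'|grep -E "time|pos|contact"
```

```text
time_s: 24.28
tcp_pos: [0.4463, 0.2841, 0.0663]
contact_force: [0.2, -0.1, -2.7]
time_s: 24.65
tcp_pos: [0.4462, 0.2837, 0.0659]
contact_force: [0.3, -0.3, -2.7]
time_s: 25.02
tcp_pos: [0.4462, 0.2835, 0.0648]
contact_force: [-0.6, 0.3, -1.6]
```

```bash

python3 -m handwheel '[[1,0,0,-0.1,0],[1,0,0,-0.1,0],[1,0,0,-0.1,0]]'|grep -E "time|pos|contact"
python3 -m handwheel '[[1,0,0,-0.07,0],[1,0,0,-0.07,0],[1,0,0,-0.07,0]]'|grep -E "time|pos|contact"
```

```text
time_s: 25.4
tcp_pos: [0.4461, 0.2835, 0.0637]
contact_force: [0.6, -0.4, -2.0]
time_s: 25.78
tcp_pos: [0.4462, 0.2835, 0.0634]
contact_force: [-2.6, -1.4, 4.8]
```

```bash

python3 -m handwheel '[[1,0,0,-0.05,0],[1,0,0,-0.05,0],[1,0,0,-0.05,0]]'|grep -E "time|pos|contact"
python3 chk.py c6.png
```

```text
time_s: 26.15
tcp_pos: [0.4463, 0.2836, 0.0634]
contact_force: [-3.4, -1.8, 10.5]
[446.3 283.6  63.4] [180.    0.  173.1]
top elbow 66 [array([70.7, 85.5, 97.7]), array([-9.6, -2.6,  6.8]), array([16.1, 27.5, 32.3])]
top rod 78 [array([41.7, 54.6, 73.7]), array([-11.7,  -1.2,  11.9]), array([17.5, 26.3, 34.3])]
top tail 67 [array([-85.7, -68.3, -47.8]), array([-8.3, -0.5,  6.9]), array([19.8, 26.4, 38. ])]
top fork+ 100 [array([41.5, 50.7, 62. ]), array([-24.1,  -2.6,  20.2]), array([ 73. ,  91.9, 101.4])]
top fork- 123 [array([-63.2, -54. , -46.7]), array([-24.4,   1.7,  29.4]), array([ 69. , 111. , 125.1])]
top foot 252 [array([-76.1,  39.6,  72.2]), array([-46.4, -21.9,  42.3]), array([ 6.5,  9.6, 12.8])]
scene elbow 69 [array([ 71.8,  96.3, 101. ]), array([-7. ,  0.2,  7.9]), array([13.4, 25.9, 29.3])]
scene rod 92 [array([39.7, 55.7, 72. ]), array([-13.3,  -0.5,  13.3]), array([ 7.7, 23.9, 33.5])]
scene tail 34 [array([-81.5, -52.8, -39.6]), array([-7.2,  0.5, 12.4]), array([18.6, 25.8, 36.3])]
scene fork+ 174 [array([43.7, 57.1, 62.2]), array([-21.4,  -1. ,  22.5]), array([65.3, 86.5, 97.5])]
scene fork- 30 [array([-58. , -47.1, -42.1]), array([-5.5,  7.6, 16.2]), array([ 77.1,  90.7, 109.6])]
scene foot 545 [array([-71.4,  24.3,  74.5]), array([-43.3, -16.9,  44.4]), array([ 6.3,  8.4, 11.4])]
```

View pics/c6.png

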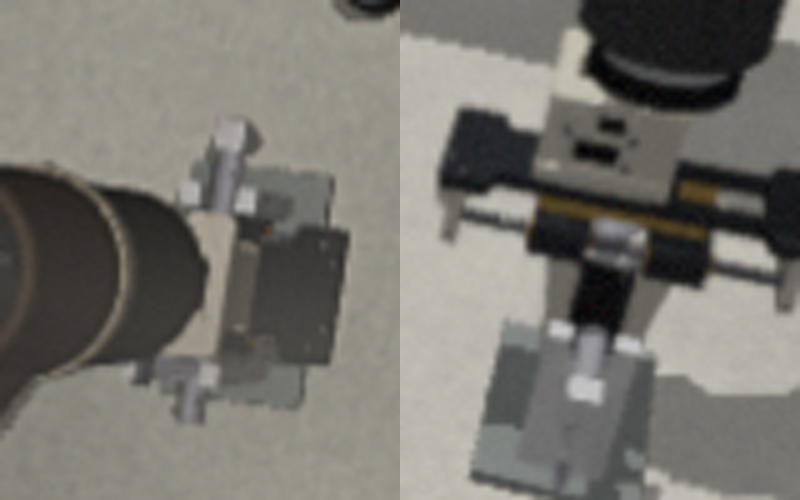

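Rod lies in both forks (top crop (228,185) and (190,400)), with the jaw piece over it at (203,375). Releasing.

```bash

python3 -m handwheel '[[0,0,0,0,0],[0,0,0,0,0],[0,0,0,0,0],[0,0,0,0,0],[0,0,0,0,0],[0,0,0,0,0],[0,0,0,0,0],[0,0,0,0,0]]'
python3 -m handwheel '[[0,0,0,0.7,0],[0,0,0,2,0],[0,0,0,4,0],[0,0,0,8,0],[0,0,0,12,0],[0,0,0,16,0],[0,0,0,17,0],[0,0,0,17,0]]'
python3 -m handwheel '[[0,0,-3,0,0],[0,0,-8,0,0],[0,0,-13,0,0],[0,0,-18,0,0],[0,0,-23,0,0],[0,0,-26,0,0],[0,0,-26,0,0]]'
python3 - <<'E'
from h import *
S=np.array([446,283.2]);e=np.array([np.cos(np.radians(-7)),np.sin(np.radians(-7))]);o=[]
for n in('top','scene'):
    a,d=imaging.capture(n); W=cloud(n,d)*1000; Q=W[...,:2]-S; sx=Q@e; sy=Q@np.array([-e[1],e[0]]); z=W[...,2]
    for nm,lo,hi in(('tail',-82,-62),('block',-25,25),('rod+',62,76),('elbow',82,100)):
        m=(sx>lo)&(sx<hi)&(abs(sy)<6)&(z>70)&(z<125); print(n,nm,m.sum(),np.median(sy[m]).round(1),np.percentile(z[m],[10,50,90]).round(1))
    u,v=proj(n,[[.446,.283,.09]])[0].astype(int)
    o.append(cv2.resize(a[v-45:v+45,u-36:u+36],(400,500),interpolation=cv2.INTER_CUBIC))
cv2.imwrite('pics/c7.png',np.hstack(o)[...,::-1])
E
```

```text
time_s: 27.25
tcp_pos: [0.4462, 0.2835, 0.0626]
eef_rot: [180.0, 0.0, 173.0]
contact_force: [-0.7, -0.1, 0.3]
gripper_width: 0.087
gripper_force: 0.0
time_s: 28.25
tcp_pos: [0.4462, 0.2837, 0.2336]
eef_rot: [179.9, 0.1, 173.0]
contact_force: [-0.2, -0.7, -1.3]
gripper_width: 0.0875
gripper_force: 0.0
time_s: 29.12
tcp_pos: [0.4452, 0.0216, 0.2314]
eef_rot: [-179.9, -0.1, 172.9]
contact_force: [-1.0, 0.7, -0.4]
gripper_width: 0.0877
gripper_force: 0.0
  return _methods._mean(a, axis=axis, dtype=dtype,
  ret = ret.dtype.type(ret / rcount)
Traceback (most recent call last):
IndexError: index -1 is out of bounds for axis 0 with size 0
```

```bash
python3 - <<'E'
from h import *
S=np.array([446,283.2]);e=np.array([np.cos(np.radians(-7)),np.sin(np.radians(-7))]);o=[]
for n in('top','scene'):
    a,d=imaging.capture(n); W=cloud(n,d)*1000; Q=W[...,:2]-S; sx=Q@e; sy=Q@np.array([-e[1],e[0]]); z=W[...,2]
    for nm,lo,hi in(('tail',-82,-62),('block',-25,25),('rod+',62,76),('elbow',82,100)):
        m=(sx>lo)&(sx<hi)&(abs(sy)<6)&(z>70)&(z<125)
        if m.any(): print(n,nm,m.sum(),np.median(sy[m]).round(1),np.percentile(z[m],[10,50,90]).round(1))
    u,v=proj(n,[[.446,.283,.09]])[0].astype(int)
    o.append(cv2.resize(a[v-45:v+45,u-36:u+36],(400,500),interpolation=cv2.INTER_CUBIC))
cv2.imwrite('pics/c7.png',np.hstack(o)[...,::-1])
E
```

```text
top block 39 0.5 [90.9 93.9 96.9]
top rod+ 17 -1.1 [85.9 88.6 92.2]
top elbow 22 -0.0 [89.9 92.1 94.9]
scene tail 11 -0.4 [87.8 89.2 91.7]
scene block 46 -0.3 [91.4 93.  94.3]
scene rod+ 14 0.3 [86.6 88.3 90. ]
scene elbow 42 -0.8 [76.8 90.4 92.1]
```

View pics/c7.png

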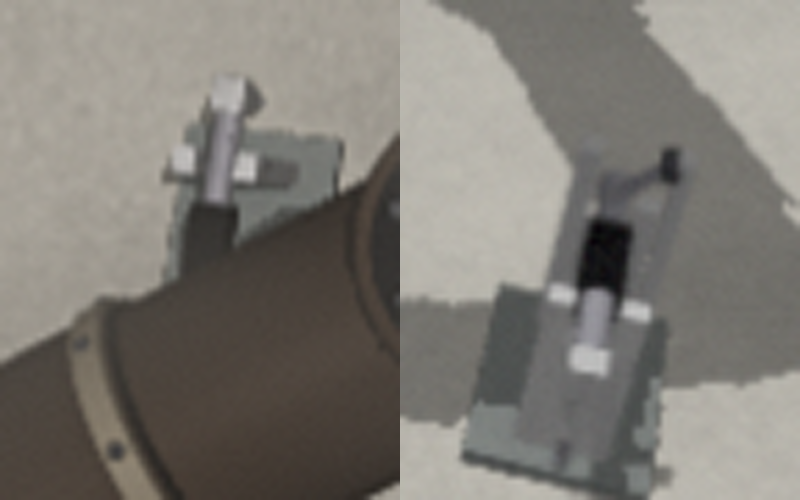

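The gauge lies level in both forks (scene crop, block at (605,255)), and the jaw slants closed over the rod from (670,165) to (612,190). Handing in.

```bash
python3 -c "
from plant import r
print(r.close_job())"
```

```text
the job is handed in; nothing more can be done
None
```

I handed the job in at about 29 s: the gauge pressed the round, triangular and square studs in that order at about 2.2 N for roughly a second each. It now lies level in both forks of the stand with the jaw closed over it, and the gripper is open and clear.

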